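# Post a timber offcut into the bin with the ratchet-wound lid

### The job

Wind the ratchet winder clockwise, click by click, until its lid has gone up three clicks and the pawl holds it open, and drop the tall timber offcut that stands in the aluminium tray into that bin. Then throw the pawl over, clear of the wheel, while the lid is still up, and wind the lid back down until it is fully shut with the offcut inside. Leave the tray, bottle, funnel and short offcut standing where they are.

Things in the scene. Friction and masses are not known exactly. Their poses are not given: they have to be found in the camera images.
- winder_bin: fixed aluminium bin, 150 x 165 x 180 mm tall, 3 mm walls; the only one of the row of four bins with a winder in front. Origin: centre of its underside on the table; its -x axis points to the robot's side, +y left, +z up. The winder's housing (150 x 140 mm, 45 mm tall) stands before it, wheel axis 205 mm from the origin along -x
- bin_in (a point): centre of that bin's inner floor, 3 mm above the table; the mouth is 177 mm higher and, when the lid is up, open over the full inner 144 x 159 mm. Axes as the bin's. The other three bins are solid obstacles of the same size, 188 mm tall with lids fixed shut (lips 7 mm out at the front), 185 mm apart in one row across y, in varying order
- winder_grip (a point): on the vertical axis of the winder at the height to grip it (105 mm above the table). The grip is an upright black bar 52 mm long (along this point's x axis, which turns with it), 16 mm thick (along its y), its top 125 mm and its foot 79 mm above the table, on top of a toothed steel wheel of 140 mm diameter whose teeth reach 63 mm above the table
- winder (a joint): turn of the winder in rad, 0 with the lid shut, growing CLOCKWISE seen from above, stop at 1.5. Ratchet wheel of 14 teeth: with the pawl down a click falls every 0.449 rad (first at 0.43, third at 1.33) and the wheel then cannot turn back past it. Friction 0.13 N m plus the lid's weight; it stays where it is left, and with the pawl thrown over it can be turned back anticlockwise by hand. The lid does not move by itself
- lid (a joint): opening of the winder bin's lid in rad: 0 shut, 1.48 at three clicks (nearly upright). Hinged on the bin's far (+x) top edge and driven by the winder, always 1.1 times the winder's turn. Plain aluminium plate 154 x 165 x 6 mm with no handle; upright it reaches 335 mm above the table
- pawl (a joint): angle of the pawl in rad: 0 down between two teeth (up to 0.12 while it rides over one), growing as its tab is lifted and swung over towards the bin; stop at 1.85. It has no spring: by its weight it falls back on the wheel below about 1.3, and lies back clear of the wheel by itself beyond about 1.4
- pawl_tab (a point): grip point of the pawl's upright steel tab: 12 mm thick (along the point's y axis, which is the pawl's hinge direction), 22 mm wide (its x) and, with the pawl down, rising from 83 to 123 mm above the table, this point 108 mm up; on the right (-y) side of the wheel, 60 mm from the winder's axis. It travels on a circle of radius 65 mm about pawl_pivot; pinched on its two faces it can turn in the grasp while it is carried over
- pawl_pivot (a point): hinge of the pawl, 58 mm from the tab along the bin's +x and 30 mm lower, 78 mm above the table; hinge line along the bin's y. Steel bracket cheeks beside it reach 88 mm. It does not move with the pawl
- offcut: the tall timber offcut to be posted: upright block 55 x 42 mm (its x, y) and 110 mm tall, 0.11 to 0.23 kg. Origin: centre of its underside; it stands loose on the tray's floor, 3 mm above the table, turned any way
- tray: loose aluminium tray 130 x 120 mm, 25 mm high, 3 mm walls and floor; origin: centre of its underside. Bystander: leave it in place
- bottle: loose clear bottle, 60 mm diameter, 150 mm tall, standing in front of one of the bins; origin: centre of its underside. Bystander
- funnel: loose orange plastic funnel standing mouth down, 100 mm wide at the foot, 115 mm tall; origin: centre of its underside. Bystander
- short_offcut: loose low timber offcut 50 x 40 mm, 30 mm tall; origin: centre of its underside. Bystander, not the one to post
Things that resemble listed ones, but are neither listed nor needed, are in the scene too. Leave any black, blue or green look-alike of the offcut alone.

How it is judged (in metres and radians):
On the way, in this order (a step that is already met when the one before it is completed fails the run):
1. the winder is three clicks up with the pawl down on the wheel (value of joint winder above 1.33 rad and value of joint pawl below 0.3 rad), for 0.2 s.
2. the tall offcut is in the bin and let go, with the lid still held up by the pawl (all of step 1 and x of offcut in the frame of bin_in between -0.075 and 0.075 m and y of offcut in the frame of bin_in between -0.0825 and 0.0825 m and z of offcut in the frame of bin_in between -0.01 and 0.15 m and contact force between the fingers and offcut below 0.1 N), for 0.2 s.
3. the pawl is thrown over while the lid is still up (value of joint pawl above 1.4 rad and value of joint winder above 1.2 rad), for 0.1 s.
At the end, for the whole second after the job is handed in: the lid is shut (within 0.08 rad) and the tall offcut lies at rest inside the winder bin, below the rim (value of joint lid below 0.08 rad and linear speed of offcut below 0.02 m/s and x of offcut in the frame of bin_in between -0.075 and 0.075 m and y of offcut in the frame of bin_in between -0.0825 and 0.0825 m and z of offcut in the frame of bin_in between -0.01 and 0.15 m); the robot touches nothing.
It fails at once if tray shifted by more than 30 mm or tipped by more than 0.3 rad (distance of tray from where it was at the start of the episode above 0.03 m or angle between tray's own z axis and vertical above 0.3 rad).
It fails at once if bottle shifted by more than 30 mm or tipped by more than 0.3 rad (distance of bottle from where it was at the start of the episode above 0.03 m or angle between bottle's own z axis and vertical above 0.3 rad).
It fails at once if funnel shifted by more than 30 mm or tipped by more than 0.3 rad (distance of funnel from where it was at the start of the episode above 0.03 m or angle between funnel's own z axis and vertical above 0.3 rad).
It fails at once if short offcut shifted by more than 30 mm or tipped by more than 0.3 rad (distance of short_offcut from where it was at the start of the episode above 0.03 m or angle between short_offcut's own z axis and vertical above 0.3 rad).
It also fails if it takes over 72 s, if anything falls off the work surface, if the arm or the gripper's body presses on something with over 40 N, if the wrist force passes 120 N, or if a joint passes its speed limit or range.

### The arm

A 6-joint arm with a two-finger parallel gripper is mounted at the origin on the work surface. World frame = base frame: x ahead of the robot, y to its left, z up, the work surface at z = 0. Lengths are in mm, angles in degrees, forces in N, time in s.
With the tool pointing down it reaches from about 325 to 900 mm from the base axis. Payload 6.1 kg.
Tool frame: the origin (TCP) lies midway between the tips of the shut fingers; the grasp point (between the pads) lies 19 mm behind it; z points along the fingers, y is the direction in which the jaws open and shut (so a half turn about z gives the same grasp; the last joint's range is limited). The gripper opens to 87 mm and grips with 3 to 60 N. Pads are 19 mm wide; open, the fingers measure 117 mm over their backs; the gripper's body (75 mm by 190 mm) begins 51 mm behind the grasp point.
Start: joints at [-73.975, 12.628, 87.462, -0, 79.91, -7.225], TCP at [246.713, -574.237, 222.538] pointing down, gripper open.
Joint ranges: [-170.65, 170.65], [-52.31, 119.04], [5.05, 147.46], [-71.25, 251.25], [11.57, 151.72], [-153.62, 153.62]. Speed limits (degrees/s): [147.25, 147.25, 172.46, 180, 180, 180].

### API

Orientations are given as a 3x3 rotation matrix whose columns are the frame's x, y, z axes.
In Python, from station import arm, optics, job gives the robot as it stands.
- The arm moves only by the tool step_arm, never from a script. Its argument "rows" is text: rows parted by semicolons, each of 7 numbers parted by spaces: the opening, from 0 (shut) to 1 (fully open), then the shift along the world's x, y, z in m, then the turn, a rotation vector about the world's x, y, z in degrees. In form: hand x y z ax ay az; .... A call has 1 to 8 rows; each row is the pose to reach, as a shift and turn from the pose commanded when the call began; what a row does not reach only later rows make up. A row lasts 1/10 s, in which the tool goes at most 50 mm and 8.59 degrees, less where a joint would pass 70% of its speed; a pose out of reach is approached as far as the arm can. A call with a gripper value outside its range is refused whole. The fingers move at their own pace and stop on an object; the grip force is fixed at half the most. Time passes only in rows, so rows that repeat a pose let the fingers close. It gives the time, the measured TCP pose, the force and the opening at its end, in the units of the state.
- arm.get_state(): the state, without advancing time (a new reading comes with each control period).
- optics.snapshot(name): name is "side" or "top"; returns a dict with "pixels" (480x640x3 uint8, red, green, blue), "K" (3x3 intrinsics, pixels), "pose" (4x4, takes a point from camera to world coordinates). Camera axes: x right, y down, z forward; pixel columns grow to the right and rows downward; lengths in mm; the calibration is good to about 2 mm. A picture is of the moment at which its call begins. There is no depth.
- job.hand_in(): hands the job in, once; it reports no verdict.
Trained networks look in a picture, given as the dict that the camera call returned (one of the last four; its "shot" number tells which), for a name from the list of things; names that differ only in an ending like _2 or _b are one class to them, and where a whole thing is asked for, a point or a joint stands for the part that bears it (a point fixed in the world has none). Each returns a list of dicts, best first, with "score" (0 to 1); they miss things now and then, are a little off and sometimes report something else, mostly with a low value. They report only what shows in the picture. A call takes as long as a camera call. They do not tell look-alikes from the thing itself.
- optics.masks_of(picture, label): "pixels" (480x640 bool, what is visible of it) and "box" ([left, top, right, bottom] in pixels, round what is visible of it).
- optics.place_of(picture, label): "point" ([column, row] in pixels: a listed point, or the origin of a listed thing).
The state is a dict: "time_s": time; "q": joint angles; "dq": joint speeds; "tau": joint torques, N m; "tcp_pos": TCP position; "tcp_rot": TCP orientation; "contact_force": force on the tool from outside, world axes, zero at the start; "wrist_torque": the same for the moment, N m; "opening": finger opening in mm.
Only numpy, scipy, OpenCV 4.12 (cv2) and the standard library are available. Lean on these libraries where they do the work, as an engineer would, in place of code of your own. Each camera call takes 0.05 s, during which the arm holds its last target. There are 200 camera calls.

## Working session

There is one attempt and no reset: what is moved stays moved. The work goes in short steps, Python scripts to look and compute and a tool call to move; the robot and the scene stay as the last step left them, time stands still between calls to the robot, and variables do not carry over. Pictures are saved under pics/ and viewed, about 8 in all and at most 12, crops included, and the job is handed in when it is done.

Besides the shell and the picture viewer there is one more tool, called as a command line: name --argument value ..., lists and objects as JSON in quotes. step_arm: Moves the arm, as the interface text tells. Its arguments: {"type":"object","properties":{"rows":{"type":"string"}},"required":["rows"]}

```bash
mkdir -p pics; cat > h.py <<'E'
import numpy as np, cv2
from station import arm, optics, job
def ray(p,uv):
    K=np.array(p["K"]);T=np.array(p["pose"])
    d=T[:3,:3]@np.linalg.solve(K,[uv[0],uv[1],1.]);return T[:3,3],d
def atz(p,uv,z):
    o,d=ray(p,uv);return o+d*(z-o[2])/d[2]
def proj(p,X):
    T=np.linalg.inv(np.array(p["pose"]));c=T[:3,:3]@np.array(X,float)+T[:3,3];u=np.array(p["K"])@c;return u[:2]/u[2]
def tri(obs):
    A=np.zeros((3,3));b=np.zeros(3)
    for p,uv in obs:
        o,d=ray(p,uv);d=d/np.linalg.norm(d);M=np.eye(3)-np.outer(d,d);A+=M;b+=M@o
    return np.linalg.solve(A,b)
def save(p,n,box=None,s=1):
    im=p["pixels"][:,:,::-1]
    if box: im=im[box[1]:box[3],box[0]:box[2]]
    cv2.imwrite("pics/"+n,cv2.resize(np.ascontiguousarray(im),None,fx=s,fy=s,interpolation=cv2.INTER_CUBIC))
E
python3 - <<'E'
from h import *
np.set_printoptions(precision=1,suppress=True)
P={n:optics.snapshot(n) for n in("side","top")}
for n in P: save(P[n],n+"0.png"); print(n,np.array(P[n]["pose"])[:3])
Z=dict(winder_bin=0,bin_in=3,winder_grip=105,pawl_tab=108,pawl_pivot=78,offcut=3,tray=0,bottle=0,funnel=0,short_offcut=0)
for l,z in Z.items():
  for n in P:
    for r in optics.place_of(P[n],l)[:3]: print(l,n,round(r["score"],2),np.array(r["point"]),atz(P[n],r["point"],z))
s=arm.get_state();print(s["time_s"],s["tcp_pos"],s["tcp_rot"])
E
```

```text
side [[  -1.    -0.1    0.1  356.1]
 [  -0.1    0.5   -0.8 1040.5]
 [  -0.    -0.8   -0.5  791.8]]
top [[  0.   -1.    0.2 367.7]
 [ -1.   -0.    0.   24.8]
 [  0.   -0.2  -1.  967.2]]
bin_in top 0.44 [506.8 273.3] [ 448.9 -376.9    3. ]
winder_grip side 0.94 [347.6 189.8] [ 449.5 -286.2  105. ]
winder_grip top 0.65 [475.5 270.4] [ 444.6 -273.7  105. ]
pawl_tab side 0.61 [350.9 181.6] [ 443.9 -329.2  108. ]
pawl_tab top 0.94 [504.2 270.6] [ 445.2 -328.3  108. ]
pawl_pivot side 0.79 [330.6 187.3] [ 501.2 -349.    78. ]
pawl_pivot top 0.83 [500.3 241.9] [ 506.  -335.3   78. ]
pawl_pivot top 0.22 [206.8 277.3] [421.  255.1  78. ]
offcut side 0.92 [406.  355.5] [293.5 213.3   3. ]
offcut side 0.89 [413.9 396.5] [280.1 317.6   3. ]
offcut side 0.78 [336.  374.9] [425.7 280.5   3. ]
offcut top 0.95 [184.5 343.9] [283.9 312.7   3. ]
offcut top 0.86 [237.8 336.4] [301.9 200.7   3. ]
offcut top 0.74 [207.1 278.5] [422.9 273.7   3. ]
tray side 0.95 [333.1 374.5] [431.6 277.2   0. ]
tray side 0.61 [323.8 262.4] [491.9 -94.9   0. ]
tray top 0.82 [210.1 268.3] [445.5 269.4   0. ]
bottle side 0.73 [312.5 307.6] [496.9  82.3   0. ]
bottle top 0.66 [291.9 247. ] [496.4  92.4   0. ]
funnel side 0.65 [325.2 261.3] [ 489.  -100.1    0. ]
funnel top 0.62 [379.6 247.9] [ 498.8 -100.6    0. ]
short_offcut side 0.78 [358.7 273.1] [403.4 -58.7   0. ]
short_offcut top 0.71 [504.7 272. ] [ 451.9 -373.7    0. ]
short_offcut top 0.62 [366.3 296.9] [391.3 -72.1   0. ]
short_offcut top 0.39 [501.8 241.8] [ 518.4 -370.2    0. ]
1.1 [ 246.7 -574.3  222.5] [[ 0.9  0.4 -0. ]
 [ 0.4 -0.9 -0. ]
 [-0.   0.  -1. ]]
```

View pics/top0.png

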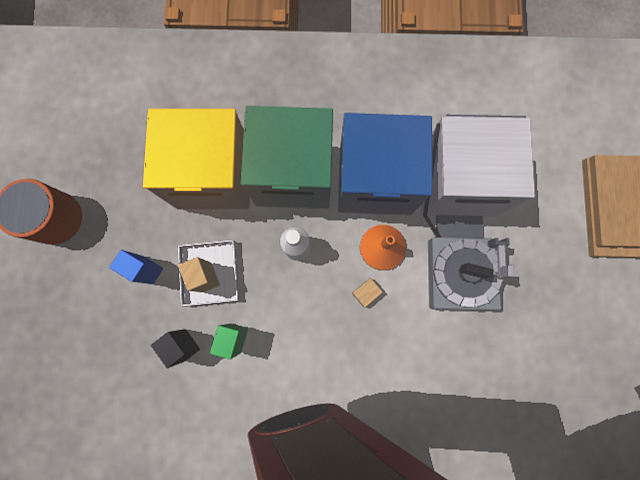

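View pics/side0.png

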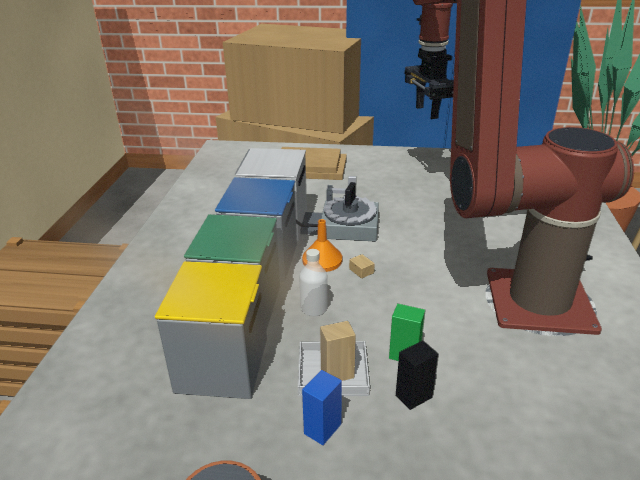

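The top view shows the timber block in the tray at (195,275). Its look-alikes are blue (135,267), black (175,348), green (228,342) and the short offcut (369,293). I choose the timber one in the tray. The winder is at (476,270) with the silver bin behind it; its bar appears roughly along image (463,266) to (492,275).

```bash
python3 - <<'E'
from h import *
np.set_printoptions(precision=1,suppress=True)
p=optics.snapshot("top")
im=p["pixels"][:,:,::-1]
a=cv2.resize(np.ascontiguousarray(im[225:325,420:530]),None,fx=5,fy=5,interpolation=cv2.INTER_CUBIC)
b=cv2.resize(np.ascontiguousarray(im[230:330,165:250]),None,fx=3.5,fy=3.5,interpolation=cv2.INTER_CUBIC)
c=np.zeros((500,a.shape[1]+b.shape[1],3),np.uint8);c[:,:a.shape[1]]=a;c[:b.shape[0],a.shape[1]:]=b
print(c.shape);cv2.imwrite("pics/crop1.png",c)
for l,z in(("winder_bin",183),("winder_grip",125),("offcut",113),("tray",25)):
  for r in optics.masks_of(p,l)[:3]:
    m=r["pixels"].astype(np.uint8);cs=max(cv2.findContours(m,0,2)[0],key=cv2.contourArea)
    q=np.array([atz(p,u[0],z)[:2] for u in cs],np.float32);print(l,round(r["score"],2),r["box"],cv2.minAreaRect(q))
E
```

```text
(500, 848, 3)
winder_bin 0.69 [426.0, 114.0, 535.4, 310.8] ((549.407958984375, -254.51710510253906), (205.52210998535156, 364.0918884277344), 88.7304458618164)
winder_bin 0.46 [176.9, 258.2, 218.2, 292.0] ((418.21807861328125, 243.57508850097656), (62.85786437988281, 57.20738983154297), 22.328371047973633)
winder_grip 0.6 [432.8, 236.6, 501.8, 307.1] ((437.6131591796875, -249.07867431640625), (129.71287536621094, 125.56537628173828), 10.009259223937988)
winder_grip 0.23 [177.1, 259.2, 220.2, 295.7] ((421.6730651855469, 259.1039123535156), (71.79190063476562, 61.506412506103516), 24.97528839111328)
offcut 0.82 [110.6, 252.0, 160.2, 284.6] ((433.6848449707031, 384.06915283203125), (92.22123718261719, 52.793785095214844), 62.568199157714844)
offcut 0.68 [177.4, 259.5, 220.7, 292.9] ((422.63800048828125, 262.1433410644531), (69.07180786132812, 62.37127685546875), 25.01637077331543)
offcut 0.58 [212.8, 321.5, 243.3, 360.2] ((300.8971862792969, 198.41253662109375), (58.2236442565918, 62.33382034301758), 77.60692596435547)
tray 0.91 [179.3, 238.6, 236.1, 307.9] ((432.0450744628906, 266.8203430175781), (134.6710205078125, 124.5676498413086), 7.093129634857178)
```

View pics/crop1.png

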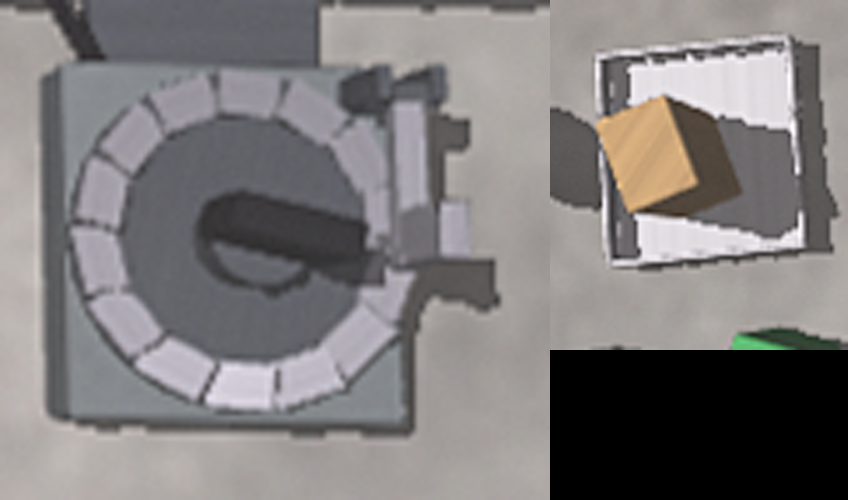

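The crop shows the bar running along about (245,192)→(362,225), so roughly 74° in world. The pawl tab is to the right of the wheel at (450,230) in the crop. The timber block's top corners are (665,97), (597,122), (632,213) and (697,185), which makes its long axis about 21°.

```bash
python3 - <<'E'
from h import *
np.set_printoptions(precision=1,suppress=True)
P={n:optics.snapshot(n) for n in("side","top")}
for l in("winder_grip","pawl_tab","pawl_pivot"):
  o=[(P[n],optics.place_of(P[n],l)) for n in P]
  o=[(p,r[0]["point"]) for p,r in o if r];print(l,len(o),tri(o))
p=P["top"];c=lambda x,y:(420+x/5,225+y/5); d=lambda x,y:(165+(x-550)/3.5,230+y/3.5)
print("bar",atz(p,c(245,192),125),atz(p,c(362,225),125),atz(p,c(365,255),125))
for n,q in(("L",(72,240)),("R",(408,280)),("T",(240,70)),("B",(240,410))): print("wheel",n,atz(p,c(*q),63))
print("housing",[atz(p,c(*q),45) for q in((63,65),(68,415),(405,425))])
print("off",[atz(p,d(*q),113)[:2] for q in((665,97),(597,122),(632,213),(697,185))])
print("silver",[atz(p,q,183)[:2] for q in((443,116),(530,117),(534,197),(438,197))])
print("yellow",[atz(p,q,188)[:2] for q in((148,109),(237,110),(236,187),(145,187))])
g=P["side"]["pixels"]
# measure by grid: expected projections
E
```

```text
winder_grip 2 [ 451.3 -274.3  103.3]
pawl_tab 2 [ 434.8 -326.8  112. ]
pawl_pivot 2 [ 500.1 -333.8   82.1]
bar [ 455.9 -254.9  125. ] [ 444.3 -299.   125. ] [ 432.9 -299.7  125. ]
wheel L [ 441.1 -204.3   63. ]
wheel R [ 428.  -340.6   63. ]
wheel T [ 512.9 -274.9   63. ]
wheel B [ 374.2 -270.7   63. ]
housing [array([ 516.2, -206.4,   45. ]), array([ 370.7, -205.9,   45. ]), array([ 369.7, -344.2,   45. ])]
off [array([456.3, 265.8]), array([441.6, 302.3]), array([392.3, 279.5]), array([408.3, 245. ])]
silver [array([ 726. , -195.3]), array([ 727.8, -358.4]), array([ 573.7, -357.5]), array([ 569.7, -182.9])]
yellow [array([724.9, 356.3]), array([726.8, 190.2]), array([578.7, 184.2]), array([575., 349.])]
```

step_arm --rows "0.6 0.025 0.038 0 0 0 6.5; 0.6 0.05 0.075 0 0 0 13; 0.6 0.075 0.113 0 0 0 19.5; 0.6 0.1 0.15 0 0 0 26; 0.6 0.125 0.188 0 0 0 32.5; 0.6 0.15 0.225 0 0 0 39; 0.6 0.175 0.263 0 0 0 45.5; 0.6 0.198 0.3 0 0 0 51.7"

```text
time_s: 2.55
tcp_pos: [445.6, -272.6, 222.8]
tcp_rot: [[0.255, 0.967, 0.001], [0.967, -0.255, -0.0], [-0.0, 0.001, -1.0]]
contact_force: [1.3, -0.2, -0.4]
opening: 52.5
```

step_arm --rows "0.6 0 0 -0.02 0 0 0; 0.6 0 0 -0.04 0 0 0; 0.6 0 0 -0.06 0 0 0; 0.6 0 0 -0.06 0 0 0; 0.6 0 0 -0.06 0 0 0"

```text
time_s: 3.05
tcp_pos: [444.6, -274.2, 162.7]
tcp_rot: [[0.26, 0.966, -0.0], [0.966, -0.26, 0.0], [0.0, -0.001, -1.0]]
contact_force: [-0.4, -0.1, -0.2]
opening: 51.8
```

```bash
python3 - <<'E'
from h import *
P={n:optics.snapshot(n) for n in("side","top")}
s=arm.get_state();print(s["tcp_pos"],s["tcp_rot"])
c=[cv2.resize(np.ascontiguousarray(P[n]["pixels"][y:y+100,x:x+100,::-1]),(400,400),interpolation=cv2.INTER_CUBIC) for n,x,y in(("side",300,130),("top",430,220))]
cv2.imwrite("pics/w1.png",np.hstack(c))
E
```

```text
[ 445.31686854 -274.92356551  163.94411463] [[ 2.59926525e-01  9.65627151e-01  1.55129679e-03]
 [ 9.65628023e-01 -2.59924674e-01 -1.29841214e-03]
 [-8.50561705e-04  1.83546740e-03 -9.99997954e-01]]
```

View pics/w1.png

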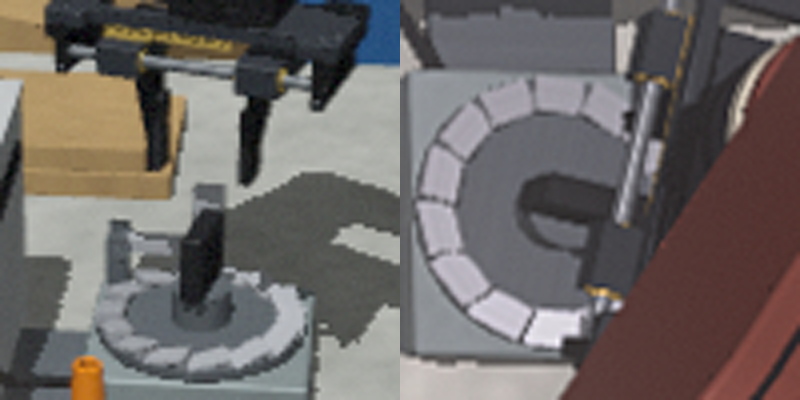

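The side crop shows the fingertips at columns 155 and 250, with the bar at column 205 midway between them, so they straddle it. Now I descend and grip.

step_arm --rows "0.6 0 0 -0.025 0 0 0; 0.6 0 0 -0.05 0 0 0; 0.6 0 0 -0.076 0 0 0; 0.6 0 0 -0.076 0 0 0; 0 0 0 -0.076 0 0 0; 0 0 0 -0.076 0 0 0; 0 0 0 -0.076 0 0 0; 0 0 0 -0.076 0 0 0"

```text
time_s: 3.95
tcp_pos: [445.5, -274.9, 87.9]
tcp_rot: [[0.26, 0.966, 0.002], [0.966, -0.26, -0.002], [-0.001, 0.002, -1.0]]
contact_force: [0.1, 0.2, -0.2]
opening: 28.0
```

step_arm --rows "0 0 0 0 0 0 0; 0 0 0 0 0 0 0; 0 0 0 0 0 0 0; 0 0 0 0 0 0 0"

```text
time_s: 4.35
tcp_pos: [444.8, -274.4, 87.1]
tcp_rot: [[0.259, 0.966, 0.0], [0.966, -0.259, -0.0], [-0.0, 0.0, -1.0]]
contact_force: [-1.2, 1.7, 6.0]
opening: 16.0
```

step_arm --rows "0 0 0 0 0 0 -5; 0 0 0 0 0 0 -10; 0 0 0 0 0 0 -15; 0 0 0 0 0 0 -20; 0 0 0 0 0 0 -25; 0 0 0 0 0 0 -30; 0 0 0 0 0 0 -35; 0 0 0 0 0 0 -40"

```text
time_s: 5.15
tcp_pos: [445.5, -274.8, 87.1]
tcp_rot: [[0.822, 0.57, 0.002], [0.57, -0.822, -0.001], [0.001, 0.002, -1.0]]
contact_force: [0.7, -0.9, 2.6]
opening: 15.9
```

step_arm --rows "0 0 0 0 0 0 -6; 0 0 0 0 0 0 -12; 0 0 0 0 0 0 -18; 0 0 0 0 0 0 -24; 0 0 0 0 0 0 -30; 0 0 0 0 0 0 -36; 0 0 0 0 0 0 -42; 0 0 0 0 0 0 -42"

```text
time_s: 5.95
tcp_pos: [445.5, -275.6, 87.1]
tcp_rot: [[0.992, -0.124, 0.002], [-0.124, -0.992, -0.003], [0.002, 0.002, -1.0]]
contact_force: [2.1, -4.7, -0.8]
opening: 15.8
```

```bash
python3 - <<'E'
from h import *
P={n:optics.snapshot(n) for n in("side","top")}
s=arm.get_state();print(s["tcp_pos"],s["tcp_rot"],s["contact_force"],s["wrist_torque"],s["opening"],s["q"])
c=[cv2.resize(np.ascontiguousarray(P[n]["pixels"][y:y+140,x:x+140,::-1]),(400,400),interpolation=cv2.INTER_CUBIC) for n,x,y in(("side",240,100),("top",420,180))]
cv2.imwrite("pics/w2.png",np.hstack(c))
E
```

```text
[ 445.4953496  -275.59800108   87.06086457] [[ 0.99272239 -0.12040877  0.00199496]
 [-0.12040356 -0.99272175 -0.00255058]
 [ 0.00228756  0.00229182 -0.99999476]] [ 1.44711426 -5.17207721  0.55461453] [-0.72413403 -0.21332414 -0.13424257] 15.741391639876687 [-4.03469551e+01  6.88034616e+00  1.09464838e+02 -4.17731628e-02
  6.34730956e+01  5.65872046e+01]
```

View pics/w2.png

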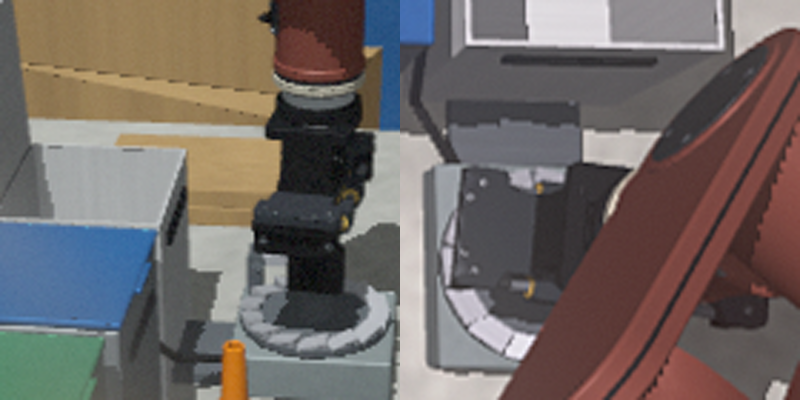

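The side crop shows the winder bin's mouth open at (110,190) and the lid upright at the left; the tool turned 82°. Now I release and rise.

step_arm --rows "0.38 0 0 0 0 0 0; 0.38 0 0 0 0 0 0; 0.38 0 0 0 0 0 0; 0.38 0 0 0 0 0 0; 0.38 0 0 0.03 0 0 0; 0.38 0 0 0.06 0 0 0; 0.38 0 0 0.1 0 0 0; 0.5 0 0 0.14 0 0 0"

```text
time_s: 6.85
tcp_pos: [444.2, -273.6, 227.3]
tcp_rot: [[0.993, -0.122, -0.001], [-0.122, -0.993, 0.001], [-0.001, -0.001, -1.0]]
contact_force: [1.0, -0.9, -0.8]
opening: 35.7
```

step_arm --rows "0.9 0 0.045 0 0 0 3; 0.9 0 0.09 0 0 0 6; 0.9 0 0.135 0 0 0 9; 0.9 0 0.18 0 0 0 12; 0.9 0 0.225 0 0 0 15; 0.9 -0.005 0.27 0 0 0 18; 0.9 -0.01 0.315 0 0 0 21; 0.9 -0.01 0.36 0 0 0 24"

```text
time_s: 7.65
tcp_pos: [433.8, 87.6, 226.6]
tcp_rot: [[0.956, 0.294, 0.0], [0.294, -0.956, 0.0], [0.0, -0.0, -1.0]]
contact_force: [1.5, 0.9, 1.1]
opening: 77.7
```

step_arm --rows "0.9 0 0.045 0 0 0 2; 0.9 -0.005 0.09 0 0 0 4; 0.9 -0.01 0.135 0 0 0 6; 0.9 -0.01 0.187 -0.03 0 0 7; 0.9 -0.01 0.187 -0.06 0 0 7; 0.9 -0.01 0.187 -0.077 0 0 7; 0.9 -0.01 0.187 -0.077 0 0 7"

```text
time_s: 8.35
tcp_pos: [421.9, 272.3, 146.0]
tcp_rot: [[0.913, 0.408, -0.006], [0.408, -0.913, -0.003], [-0.007, -0.0, -1.0]]
contact_force: [-1.0, -1.0, -0.1]
opening: 78.1
```

```bash
python3 - <<'E'
from h import *
P={n:optics.snapshot(n) for n in("side","top")}
s=arm.get_state();print(s["tcp_pos"],s["tcp_rot"],s["opening"])
c=[cv2.resize(np.ascontiguousarray(P[n]["pixels"][y:y+h,x:x+100,::-1]),(400,4*h),interpolation=cv2.INTER_CUBIC) for n,x,y,h in(("side",290,290,100),("top",150,220,100))]
c+= [cv2.resize(np.ascontiguousarray(P[n]["pixels"][y:y+100,x:x+100,::-1]),(400,400),interpolation=cv2.INTER_CUBIC)[:200*2] for n,x,y in(("side",300,130),)]
cv2.imwrite("pics/w3.png",cv2.resize(np.hstack(c),(800,267)) if 0 else np.vstack([np.hstack(c[:2])[:],]))
top=P["top"]["pixels"];a=cv2.resize(np.ascontiguousarray(top[90:320,415:545,::-1]),(339,600));b=np.vstack([cv2.resize(c[0],(300,300)),cv2.resize(c[1],(300,300))])
cv2.imwrite("pics/w3.png",np.hstack([a,b]))
E
```

```text
[424.60516089 272.70873884 149.73286127] [[ 9.13815436e-01  4.06129328e-01 -5.64197590e-04]
 [ 4.06129281e-01 -9.13815609e-01 -1.99976943e-04]
 [-5.96789066e-04 -4.63951450e-05 -9.99999821e-01]] 78.44613928817854
```

View pics/w3.png

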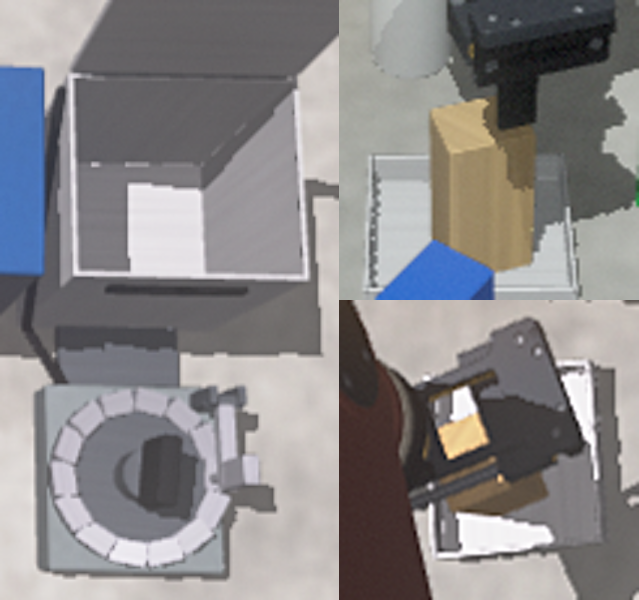

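The left panel shows the lid upright, the bin open and the pawl still on the wheel at (230,430). The right panels show the fingers over the timber block at (480,150) and (465,435). Now I descend and grip.

step_arm --rows "0.9 0.002 0 -0.025 0 0 0; 0.9 0.002 0 -0.05 0 0 0; 0.9 0.002 0 -0.07 0 0 0; 0.9 0.002 0 -0.07 0 0 0; 0 0.002 0 -0.07 0 0 0; 0 0.002 0 -0.07 0 0 0; 0 0.002 0 -0.07 0 0 0; 0 0.002 0 -0.07 0 0 0"

```text
time_s: 9.25
tcp_pos: [427.5, 273.1, 80.7]
tcp_rot: [[0.914, 0.406, 0.002], [0.406, -0.914, 0.001], [0.002, -0.0, -1.0]]
contact_force: [0.2, 0.4, -0.2]
opening: 54.1
```

step_arm --rows "0 0 0 0 0 0 0; 0 0 0 0 0 0 0; 0 0 0 0 0 0 0; 0 0 0 0 0 0 0; 0 0 0 0.02 0 0 0; 0 0 0 0.05 0 0 0; 0 0 0 0.09 0 0 0; 0 0 0 0.13 0 0 0"

```text
time_s: 10.05
tcp_pos: [425.7, 272.3, 209.7]
tcp_rot: [[0.914, 0.406, -0.002], [0.406, -0.914, -0.001], [-0.003, 0.0, -1.0]]
contact_force: [0.2, 0.2, -2.4]
opening: 42.0
```

step_arm --rows "0 0 -0.005 0.04 0 0 -2; 0 0 -0.025 0.075 0 0 -4; 0 0.01 -0.06 0.085 0 0 -6; 0 0.03 -0.1 0.085 0 0 -8; 0 0.045 -0.14 0.085 0 0 -10; 0 0.065 -0.18 0.085 0 0 -12; 0 0.08 -0.22 0.085 0 0 -14; 0 0.1 -0.26 0.085 0 0 -16"

```text
time_s: 10.85
tcp_pos: [526.5, 11.1, 293.9]
tcp_rot: [[0.991, 0.137, -0.001], [0.137, -0.991, 0.0], [-0.001, -0.0, -1.0]]
contact_force: [-0.0, 0.9, -0.8]
opening: 41.9
```

step_arm --rows "0 0.015 -0.04 0 0 0 -1; 0 0.035 -0.08 0 0 0 -2; 0 0.05 -0.12 0 0 0 -3; 0 0.07 -0.16 0 0 0 -4; 0 0.085 -0.2 0 0 0 -5; 0 0.105 -0.24 0 0 0 -6; 0 0.121 -0.285 0 0 0 -8; 0 0.121 -0.285 0 0 0 -8"

```text
time_s: 11.65
tcp_pos: [647.3, -278.0, 290.4]
tcp_rot: [[1.0, -0.007, -0.004], [-0.007, -1.0, -0.0], [-0.004, 0.0, -1.0]]
contact_force: [-1.6, 1.2, -1.3]
opening: 41.8
```

```bash
python3 - <<'E'
from h import *
P={n:optics.snapshot(n) for n in("side","top")}
s=arm.get_state();print(s["time_s"],s["tcp_pos"],s["tcp_rot"],s["opening"],s["contact_force"])
c=[cv2.resize(np.ascontiguousarray(P[n]["pixels"][y:y+160,x:x+160,::-1]),(400,400),interpolation=cv2.INTER_CUBIC) for n,x,y in(("side",210,60),("top",405,80))]
cv2.imwrite("pics/w4.png",np.hstack(c))
E
```

```text
11.75 [ 647.0269465  -273.13389988  292.04241495] [[ 0.99999104 -0.00267631 -0.00328024]
 [-0.00266935 -0.99999419  0.00212212]
 [-0.0032859  -0.00211334 -0.99999237]] 42.102832083070304 [-0.33812751 -0.14701421 -1.9509699 ]
```

View pics/w4.png

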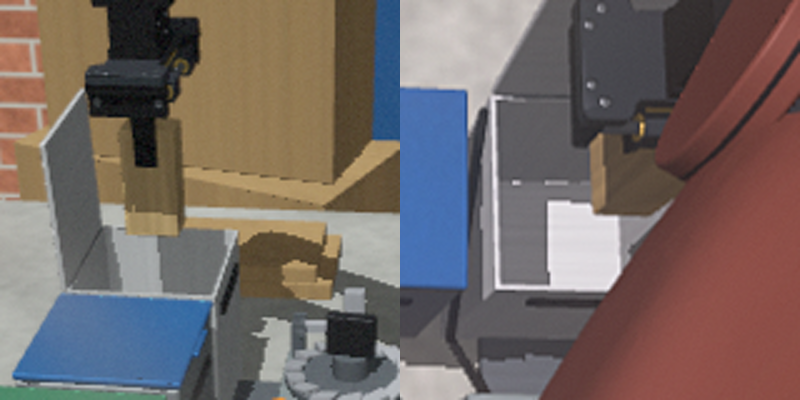

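The side crop shows the block at (155,175) hanging over the open mouth, with the gripper clear of the upright lid at (75,180). Now I lower and release.

step_arm --rows "0 0 0 -0.03 0 0 0; 0 0 0 -0.06 0 0 0; 0 0 0 -0.09 0 0 0; 0 0 0 -0.12 0 0 0; 0 0 0 -0.15 0 0 0; 0 0 0 -0.159 0 0 0; 0 0 0 -0.159 0 0 0; 0 0 0 -0.159 0 0 0"

```text
time_s: 12.55
tcp_pos: [648.6, -272.0, 137.6]
tcp_rot: [[1.0, -0.0, 0.002], [-0.0, -1.0, -0.001], [0.002, 0.001, -1.0]]
contact_force: [0.6, -0.4, -0.1]
opening: 42.0
```

step_arm --rows "0.7 0 0 0 0 0 0; 0.7 0 0 0 0 0 0; 0.7 0 0 0 0 0 0; 0.7 0 0 0 0 0 0; 0.7 0 0 0.04 0 0 0; 0.7 0 0 0.08 0 0 0; 0.5 0 0 0.12 0 0 0; 0.35 0 0 0.16 0 0 0"

```text
time_s: 13.35
tcp_pos: [647.5, -272.2, 297.4]
tcp_rot: [[1.0, -0.001, 0.0], [-0.001, -1.0, -0.0], [0.0, 0.0, -1.0]]
contact_force: [1.0, -0.2, 0.7]
opening: 51.6
```

step_arm --rows "0.35 -0.04 0.02 0 0 0 0; 0.35 -0.08 0.04 0 0 0 0; 0.35 -0.12 0.06 0 0 0 0; 0.35 -0.16 0.08 0 0 0 0; 0.35 -0.19 0.11 0 0 0 0; 0.35 -0.2 0.15 0 0 0 0; 0.35 -0.2 0.19 0 0 0 0; 0.35 -0.2 0.19 0 0 0 0"

```text
time_s: 14.15
tcp_pos: [447.4, -78.7, 296.4]
tcp_rot: [[1.0, 0.003, 0.002], [0.003, -1.0, 0.001], [0.002, -0.001, -1.0]]
contact_force: [-0.3, -0.2, 1.0]
opening: 30.6
```

```bash
python3 - <<'E'
from h import *
np.set_printoptions(precision=1,suppress=True)
P={n:optics.snapshot(n) for n in("side","top")}
s=arm.get_state();print(s["time_s"],s["tcp_pos"],s["tcp_rot"],s["opening"])
for l,z in(("pawl_tab",108),("pawl_pivot",78),("winder_grip",105)):
  o=[]
  for n in P:
    r=optics.place_of(P[n],l)
    if r: o.append((P[n],r[0]["point"]));print(l,n,round(r[0]["score"],2),np.array(r[0]["point"]),atz(P[n],r[0]["point"],z))
  if len(o)==2: print(tri(o))
p=P["top"]
a=cv2.resize(np.ascontiguousarray(p["pixels"][90:315,425:525,::-1]),(267,600),interpolation=cv2.INTER_CUBIC)
b=cv2.resize(np.ascontiguousarray(p["pixels"][225:315,455:525,::-1]),(467,600),interpolation=cv2.INTER_CUBIC)
cv2.imwrite("pics/w5.png",np.hstack([a,b]))
for X in((445,-334,123),(445,-334,108),(503,-334,78),(445,-274,125)):print(X,proj(p,X),(proj(p,X)-[455,225])*6.667+[267,0])
E
```

```text
14.25 [447.9 -81.9 296.1] [[ 1.  0.  0.]
 [ 0. -1. -0.]
 [ 0.  0. -1.]] 30.527011162263406
pawl_tab side 0.56 [355.5 180.5] [ 432. -337.  108.]
pawl_pivot side 0.59 [331.9 191.2] [ 495.3 -326.1   78. ]
winder_grip side 0.82 [349.3 191.5] [ 444.3 -276.9  105. ]
winder_grip top 0.73 [476.7 267.3] [ 450.7 -276.3  105. ]
[ 447.4 -276.   105.8]
(445, -334, 123) [510.4 270.1] [636.2 300.9]
(445, -334, 108) [507.1 270.8] [614.5 305.1]
(503, -334, 78) [499.7 243.4] [565.2 122.3]
(445, -274, 125) [479.2 269.3] [428.7 295.6]
```

View pics/w5.png

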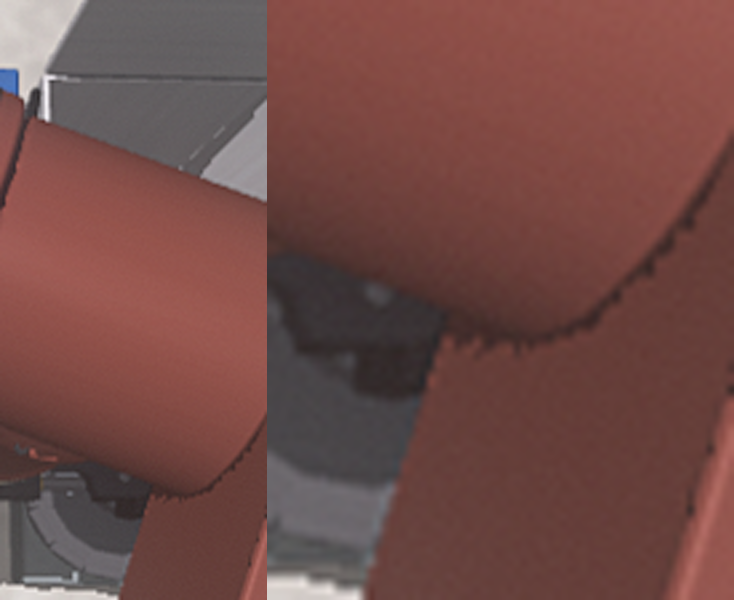

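The elbow hides the tab in this view (right panel), so I use the earlier crop: the tab's top face is at crop (455,226) → pixel (511,270). That matches the prediction for (445,-334) at 123 mm, pixel (510.4,270.1). So I go there.

step_arm --rows "0.45 0 -0.045 0 0 0 0; 0.45 0 -0.09 -0.01 0 0 0; 0.45 -0.003 -0.135 -0.03 0 0 0; 0.45 -0.003 -0.18 -0.06 0 0 0; 0.45 -0.003 -0.22 -0.09 0 0 0; 0.45 -0.003 -0.253 -0.12 0 0 0; 0.45 -0.003 -0.253 -0.145 0 0 0; 0.45 -0.003 -0.253 -0.145 0 0 0"

```text
time_s: 15.35
tcp_pos: [441.6, -334.6, 145.5]
tcp_rot: [[1.0, -0.004, -0.007], [-0.004, -1.0, 0.007], [-0.007, -0.007, -1.0]]
contact_force: [0.4, 0.4, -0.0]
opening: 39.3
```

```bash
python3 - <<'E'
from h import *
np.set_printoptions(precision=1,suppress=True)
P={n:optics.snapshot(n) for n in("side","top")}
s=arm.get_state();print(s["time_s"],s["tcp_pos"],s["opening"])
c=[cv2.resize(np.ascontiguousarray(P[n]["pixels"][y:y+80,x:x+80,::-1]),(400,400),interpolation=cv2.INTER_CUBIC) for n,x,y in(("side",310,140),("top",450,230))]
cv2.imwrite("pics/w6.png",np.hstack(c))
for X in((445,-335,123),(445,-335,83),(503,-335,78),s["tcp_pos"]):print(X,(proj(P["side"],X)-[310,140])*5)
E
```

```text
15.45 [ 444.3 -335.2  150.3] 39.05667410286979
(445, -335, 123) [203.8 178.1]
(445, -335, 83) [202.5 244.3]
(503, -335, 78) [ 97.2 247.9]
[ 444.3 -335.2  150.3] [206.1 131.7]
```

View pics/w6.png

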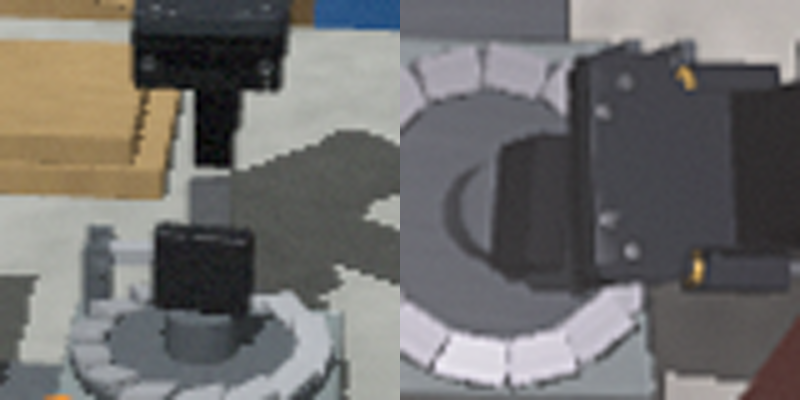

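The side crop shows the tab top at about (210,178) and the near finger at column 217 just above it, so x agrees to about 3 mm. Descend and pinch.

step_arm --rows "0.45 -0.001 0 -0.02 0 0 0; 0.45 -0.001 0 -0.04 0 0 0; 0.45 -0.001 0 -0.059 0 0 0; 0.45 -0.001 0 -0.059 0 0 0; 0 -0.001 0 -0.059 0 0 0; 0 -0.001 0 -0.059 0 0 0; 0 -0.001 0 -0.059 0 0 0; 0 -0.001 0 -0.059 0 0 0"

```text
time_s: 16.25
tcp_pos: [444.3, -335.7, 92.7]
tcp_rot: [[1.0, -0.001, 0.001], [-0.001, -1.0, -0.001], [0.001, 0.001, -1.0]]
contact_force: [0.4, 0.3, -0.3]
opening: 14.6
```

step_arm --rows "0 0 0 0 0 0 0; 0 0 0 0 0 0 0; 0 0 0 0 0 0 0"

```text
time_s: 16.55
tcp_pos: [444.1, -335.6, 92.3]
tcp_rot: [[1.0, -0.001, 0.001], [-0.001, -1.0, -0.001], [0.001, 0.001, -1.0]]
contact_force: [-0.8, 1.4, 5.7]
opening: 11.8
```

step_arm --rows "0 0.004 0 0.006 0 0 0; 0 0.008 0 0.0115 0 0 0; 0 0.013 0 0.0165 0 0 0; 0 0.0185 0 0.021 0 0 0; 0 0.0245 0 0.025 0 0 0; 0 0.0305 0 0.028 0 0 0; 0 0.037 0 0.0305 0 0 0; 0 0.044 0 0.032 0 0 0"

```text
time_s: 17.35
tcp_pos: [486.0, -335.5, 123.8]
tcp_rot: [[1.0, -0.001, -0.005], [-0.001, -1.0, 0.0], [-0.005, -0.0, -1.0]]
contact_force: [-7.7, -0.7, 5.1]
opening: 11.8
```

step_arm --rows "0 0.007 0 0.001 0 0 0; 0 0.014 0 0.0015 0 0 0; 0 0.02 0 0.0012 0 0 0; 0 0.026 0 0.0005 0 0 0; 0 0.032 0 -0.001 0 0 0; 0 0.037 0 -0.0025 0 0 0; 0 0.042 0 -0.0045 0 0 0; 0 0.047 0 -0.007 0 0 0"

```text
time_s: 18.15
tcp_pos: [535.3, -335.4, 116.6]
tcp_rot: [[1.0, -0.001, 0.0], [-0.001, -1.0, -0.0], [0.0, 0.0, -1.0]]
contact_force: [-2.1, -1.2, 3.9]
opening: 11.7
```

step_arm --rows "0 0 0 0 0 0 0; 0 0 0 0 0 0 0; 0.4 0 0 0 0 0 0; 0.4 0 0 0 0 0 0; 0.4 0 0 0 0 0 0; 0.4 0 0 0 0 0 0; 0.4 -0.005 0 0.03 0 0 0; 0.4 -0.01 0 0.06 0 0 0"

```text
time_s: 18.95
tcp_pos: [523.7, -334.4, 175.5]
tcp_rot: [[1.0, -0.001, -0.003], [-0.001, -1.0, 0.002], [-0.003, -0.002, -1.0]]
contact_force: [0.0, 0.0, 0.2]
opening: 34.6
```

step_arm --rows "0.38 -0.02 0.015 0.01 0 0 -2; 0.38 -0.04 0.03 0.01 0 0 -4; 0.38 -0.06 0.045 0.01 0 0 -6; 0.38 -0.08 0.06 0 0 0 -6.5; 0.38 -0.08 0.06 -0.02 0 0 -6.5; 0.38 -0.08 0.06 -0.02 0 0 -6.5"

```text
time_s: 19.55
tcp_pos: [442.9, -273.7, 154.2]
tcp_rot: [[0.993, -0.114, -0.003], [-0.114, -0.993, 0.003], [-0.004, -0.002, -1.0]]
contact_force: [-0.5, 0.4, -1.1]
opening: 33.4
```

```bash
python3 - <<'E'
from h import *
np.set_printoptions(precision=3,suppress=True)
P={n:optics.snapshot(n) for n in("side","top")}
s=arm.get_state();print(s["time_s"],s["tcp_pos"],s["tcp_rot"],s["opening"])
c=[cv2.resize(np.ascontiguousarray(P[n]["pixels"][y:y+120,x:x+120,::-1]),(400,400),interpolation=cv2.INTER_CUBIC) for n,x,y in(("side",260,120),("top",420,190))]
cv2.imwrite("pics/w7.png",np.hstack(c))
E
```

```text
19.65 [ 444.708 -275.207  156.67 ] [[ 0.993 -0.114 -0.   ]
 [-0.114 -0.993  0.   ]
 [-0.    -0.    -1.   ]] 32.9338090567555
```

View pics/w7.png

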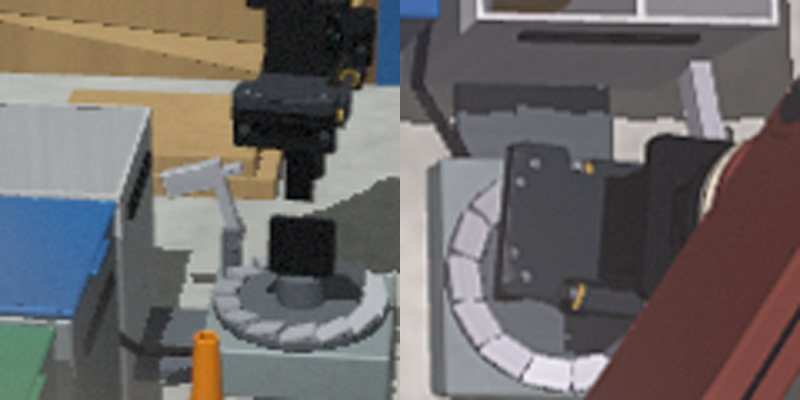

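The side crop shows the pawl thrown back, with its arm at (228,200) and its tab at (195,175). The lid is still up and the fingers are centred over the bar at (300,245). Next I grip the bar and unwind.

step_arm --rows "0.38 0 0 -0.025 0 0 0; 0.38 0 0 -0.05 0 0 0; 0.38 0 0 -0.069 0 0 0; 0.38 0 0 -0.069 0 0 0; 0 0 0 -0.069 0 0 0; 0 0 0 -0.069 0 0 0; 0 0 0 -0.069 0 0 0; 0 0 0 -0.069 0 0 0"

```text
time_s: 20.45
tcp_pos: [445.8, -275.7, 89.2]
tcp_rot: [[0.993, -0.114, 0.002], [-0.114, -0.993, -0.001], [0.002, 0.001, -1.0]]
contact_force: [0.1, 2.1, 4.7]
opening: 15.9
```

step_arm --rows "0 0 0 0 0 0 0; 0 0 0 0 0 0 0; 0 0 0 0 0 0 5; 0 0 0 0 0 0 10; 0 0 0 0 0 0 15; 0 0 0 0 0 0 20; 0 0 0 0 0 0 25; 0 0 0 0 0 0 30"

```text
time_s: 21.25
tcp_pos: [445.7, -275.1, 89.1]
tcp_rot: [[0.916, 0.401, 0.002], [0.401, -0.916, 0.0], [0.002, 0.001, -1.0]]
contact_force: [0.7, 4.4, 7.5]
opening: 15.8
```

step_arm --rows "0 0 0 0 0 0 6; 0 0 0 0 0 0 12; 0 0 0 0 0 0 18; 0 0 0 0 0 0 24; 0 0 0 0 0 0 30; 0 0 0 0 0 0 36; 0 0 0 0 0 0 42; 0 0 0 0 0 0 46"

```text
time_s: 22.05
tcp_pos: [445.0, -274.4, 89.1]
tcp_rot: [[0.347, 0.938, 0.0], [0.938, -0.347, 0.001], [0.001, -0.0, -1.0]]
contact_force: [-3.8, 7.0, 12.2]
opening: 15.8
```

step_arm --rows "0 0 0 0 0 0 2; 0 0 0 0 0 0 4; 0 0 0 0 0 0 6; 0 0 0 0 0 0 7; 0 0 0 0 0 0 7"

```text
time_s: 22.55
tcp_pos: [444.9, -274.3, 89.1]
tcp_rot: [[0.234, 0.972, -0.0], [0.972, -0.234, 0.001], [0.001, -0.0, -1.0]]
contact_force: [-2.8, 6.5, 11.8]
opening: 15.4
```

```bash
python3 - <<'E'
from h import *
np.set_printoptions(precision=3,suppress=True)
s=arm.get_state();print(s["time_s"],s["tcp_pos"],s["tcp_rot"],s["opening"],s["contact_force"],s["wrist_torque"])
E
```

```text
22.55 [ 444.87  -274.338   89.115] [[ 0.234  0.972 -0.   ]
 [ 0.972 -0.234  0.001]
 [ 0.001 -0.    -1.   ]] 15.396633076723685 [-2.771  6.483 11.824] [1.32  0.523 0.033]
```

step_arm --rows "0 0 0 0 0 0 1.5; 0 0 0 0 0 0 3; 0 0 0 0 0 0 3"

```text
time_s: 22.85
tcp_pos: [444.8, -274.4, 89.1]
tcp_rot: [[0.184, 0.983, 0.0], [0.983, -0.184, 0.002], [0.002, -0.0, -1.0]]
contact_force: [-3.6, 6.9, 12.2]
opening: 15.8
```

```bash
python3 - <<'E'
from h import *
np.set_printoptions(precision=3,suppress=True)
s=arm.get_state();print(s["time_s"],s["tcp_rot"],s["opening"],s["contact_force"],s["wrist_torque"])
P={n:optics.snapshot(n) for n in("side","top")}
c=[cv2.resize(np.ascontiguousarray(P[n]["pixels"][y:y+120,x:x+120,::-1]),(400,400),interpolation=cv2.INTER_CUBIC) for n,x,y in(("side",210,120),("top",420,100))]
cv2.imwrite("pics/w8.png",np.hstack(c))
E
```

```text
22.85 [[ 0.184  0.983  0.   ]
 [ 0.983 -0.184  0.002]
 [ 0.002 -0.    -1.   ]] 15.84745815909831 [-3.577  6.877 12.196] [ 1.178  0.611 -0.705]
```

View pics/w8.png

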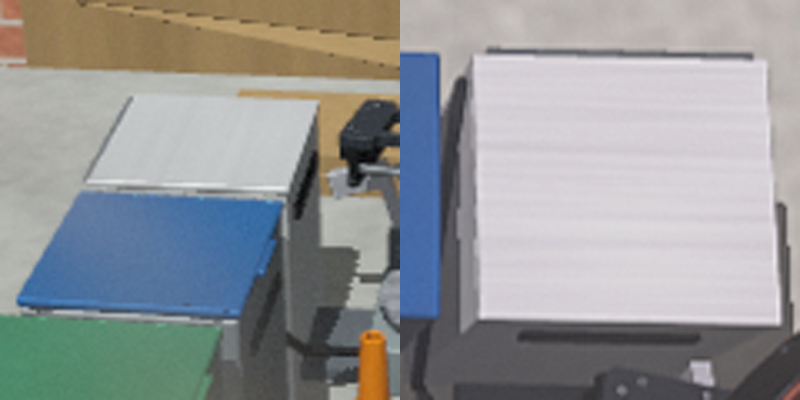

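Both crops show the lid lying flat and shut, and the wrist torque has risen against the stop. Now I release and rise clear.

step_arm --rows "0.6 0 0 0 0 0 0; 0.6 0 0 0 0 0 0; 0.6 0 0 0 0 0 0; 0.6 0 0 0 0 0 0; 0.6 0 0 0.03 0 0 0; 0.6 0 0 0.07 0 0 0; 0.6 0 0 0.12 0 0 0; 0.6 0 0 0.17 0 0 0"

```text
time_s: 23.75
tcp_pos: [444.2, -274.9, 258.7]
tcp_rot: [[0.183, 0.983, -0.001], [0.983, -0.183, 0.001], [0.001, -0.001, -1.0]]
contact_force: [0.5, -1.1, 0.2]
opening: 51.8
```

step_arm --rows "0.6 -0.03 0 0.02 0 0 0; 0.6 -0.06 0 0.04 0 0 0; 0.6 -0.06 0 0.04 0 0 0; 0.6 -0.06 0 0.04 0 0 0"

```text
time_s: 24.15
tcp_pos: [384.7, -275.6, 298.0]
tcp_rot: [[0.184, 0.983, 0.001], [0.983, -0.184, -0.001], [-0.001, 0.002, -1.0]]
contact_force: [-0.3, 0.2, -0.5]
opening: 52.3
```

```bash
python3 - <<'E'
from h import *
np.set_printoptions(precision=1,suppress=True)
P={n:optics.snapshot(n) for n in("side","top")}
s=arm.get_state();print(s["time_s"],s["tcp_pos"],s["opening"],s["contact_force"])
save(P["side"],"w9.png")
for l in("tray","bottle","funnel","short_offcut"):
  for n in P:
    for r in optics.place_of(P[n],l)[:1]: print(l,n,atz(P[n],r["point"],0)[:2])
E
```

```text
24.25 [ 384.8 -275.   296.5] 52.05261055545449 [ 0.2  0.6 -0.4]
tray side [432.7 273.4]
tray top [436.1 260.3]
bottle side [495.6  81.8]
bottle top [498.1  83.8]
funnel side [ 490.9 -101.6]
funnel top [ 500.3 -101.7]
short_offcut side [399.1 -62.9]
short_offcut top [394.4 -69.4]
```

View pics/w9.png

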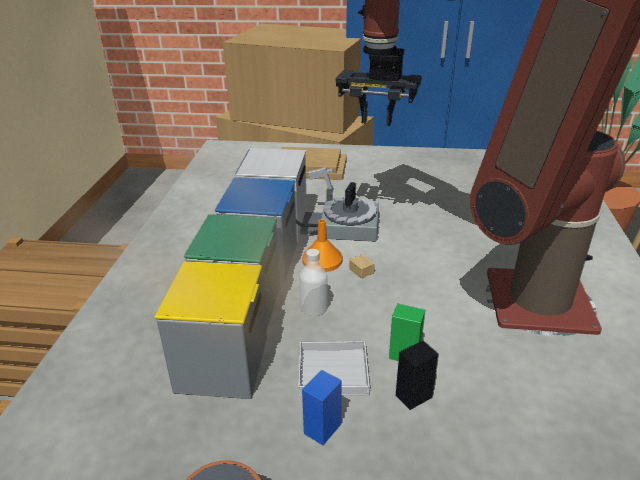

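The lid is flat at (270,163), the pawl is thrown back at (322,180), the tray is empty at (335,367) and the bystanders stand where they were.

```bash
python3 -c "
from station import job;print(job.hand_in())"
```

```text
the job is handed in; nothing more can be done
None
```

I handed the job in at about 24 s of the 72 s allowed; it gave no verdict. I wound the winder 82° clockwise to three clicks and lowered the tall timber offcut into the open bin. Then I threw the pawl over with the lid still up and wound the lid back down to its stop.

**Last checks:**
- **Lid:** it lies flat in both camera views. The wrist torque rose at the end of the unwinding, as it should at the stop.
- **Pawl:** it lies back clear of the wheel.
- **Offcut:** the tray is empty. I took no clear picture of the offcut resting in the bin; one earlier view showed only a sliver that looked like it inside the mouth.
- **Bystanders:** the tray, bottle, funnel and short offcut stand where they were, within about 10 mm of the first measurements. That is as close as the networks agree with themselves.
- **Robot:** it is well clear and touching nothing, with less than 1 N on the tool.

**Disagreements:** the networks' pawl tab positions differed from mine by up to about 13 mm. I used the tab's position measured from the top view instead, and the grip closed on 11.8 mm, matching its 12 mm thickness.

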